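# Put the microwave parts back in their holders

### The arm

A 6-joint arm with a two-finger parallel gripper is mounted at the origin on the work surface. World frame = base frame: x ahead of the robot, y to its left, z up, the work surface at z = 0. Lengths are in mm, angles in rad, forces in N, time in s.
With the tool pointing down it reaches from about 300 to 775 mm from the base axis. Payload 14.6 kg.
Tool frame: the origin (TCP) lies at the very end of the fingers, on their centre line; the grasp point (between the pads) lies 19 mm behind it; z points along the fingers, y is the line along which they close (so a half turn about z gives the same grasp; the last joint's range is limited). The gripper opens to 94 mm and grips with 3 to 60 N. Pads are 16 mm wide; open, the fingers measure 119 mm over their backs; the gripper's body (75 mm by 177 mm) begins 78 mm behind the grasp point.
Start: joints at [1.037, 0.3, 1.521, -0, 1.321, -0.067], TCP at [247.513, 491.148, 205.446] pointing down, gripper open.
Joint ranges: [-3.03, 3.03], [-0.79, 2.21], [0.23, 2.52], [-1.04, 4.18], [0, 3.07], [-2.55, 2.55]. Speed limits (rad/s): [2.22, 2.22, 2.57, 3.14, 3.14, 3.14].

### API

Orientations are given as [roll, pitch, yaw] about the fixed x, y, z axes, in that order (R = Rz(yaw) Ry(pitch) Rx(roll)).
In Python, from cell import manip, camera, get_calibration gives the robot as it stands.
- The arm moves only by the tool arm_command, never from a script. Its argument "targets" is a list of rows, each an object of numbers: "hand": the opening, from -1 (shut) to 1 (fully open), so that 0 is half open; "x", "y", "z": the shift along the tool's x, y, z in m; "yaw": the turn about the tool's z in rad. In form: [{"hand": .., "x": .., "y": .., "z": .., "yaw": ..}, ...]. A call has 1 to 10 rows; each row shifts and turns the commanded pose from where the row before left it, along the tool's axes as they then stand; what a row does not reach is not made up. A row lasts 1/10 s, in which the tool goes at most 50 mm and 8.59 degrees, less where a joint would pass 70% of its speed; a pose out of reach is approached as far as the arm can. A call is refused whole if a number of a shift passes 0.05 or a number of a turn 0.15, either way. A call with a gripper value outside its range is refused whole. The fingers move at their own pace and stop on an object; "newtons" is the grip in N (left out, the last holds). Time passes only in rows, so rows that do not move let the fingers close. It gives the time, the measured TCP pose, the force, the opening and the grip force at its end, in the units of the state.
- manip.read_state(): the state, without advancing time (a new reading comes with each control period).
- camera(name): name is "scene" or "top" or "wrist"; returns the picture (400x640x3 uint8, red, green, blue); there is no depth.
- get_calibration(name): a dict with "K" (3x3 intrinsics, pixels), "cam_to_world" (4x4, takes a point from camera to world coordinates). Camera axes: x right, y up, looking along -z (the intrinsics and any distortion apply to the point x, -y, -z); pixel columns grow to the right and rows downward; lengths in mm; the calibration is good to about 2 mm. A picture is of the moment at which its call begins: read the wrist's pose just before it. get_calibration takes no time and is no camera call; for the wrist camera it gives the pose at the moment of the call.
- manip.sign_off(): hands the job in; it is judged then, once.
The state is a dict: "clock": time; "joints": joint angles; "qd": joint speeds; "effort": joint torques, N m; "eef_pos": TCP position; "eef_rot": TCP orientation; "wrist_force": force on the tool from outside, world axes, zero at the start; "moment": the same for the moment, N m; "finger_gap": finger opening in mm; "finger_force": force on a finger pad.
Only numpy, scipy, OpenCV 4.12 (cv2) and the standard library are available. Lean on these libraries where they do the work, as an engineer would, in place of code of your own. Each camera call takes 0.05 s, during which the arm holds its last target. There are 200 camera calls.

### The job

The measurement is finished: put the four microwave parts back, each in the holder of its own colour and shape: the black finned attenuator upright in the black round cup, the blue filter in the blue tray and the brass waveguide adapter in the brass tray, each flat on the holder's floor. Put the green power sensor on the green sloped tray, lengthwise, and slide it down under the short roof until it rests against the stop at the low end. Leave all four released where they belong, and do not knock over the amber jar or the white mug.

Things in the scene. Friction and masses are not known exactly. Their poses are not given: they have to be found in the camera images.
- attenuator_c (a point): Loose black finned attenuator, an upright cylinder 44 mm in diameter and 50 mm tall with a brass connector (14 mm diameter, 12 mm tall) on its top. The point is on the axis, half-way up the finned cylinder (25 mm above its underside); z is up.
- filter_c (a point): Loose blue cavity filter, a box 64 x 36 x 34 mm (x, y, z) with four small flat screws on its top and a brass connector (10 mm diameter, 10 mm long) on each x end, so 84 mm long over all. The point is its centre, half-way up (17 mm); z is up.
- waveguide_c (a point): Loose brass waveguide adapter: a square flange 50 x 50 x 6 mm below, on it a 34 x 34 mm block that reaches 48 mm above the underside, and a steel connector (12 mm diameter, 8 mm tall) on top. The point is on the vertical axis, 24 mm above the underside; x and y run along the sides, z is up.
- sensor_c (a point): Loose green power sensor, a plain box 60 x 40 x 36 mm (x, y, z) with a small white panel on its top. The point is its centre, half-way up (18 mm); z is up. Either x end may go first.
- black_cup: Fixed black round cup for the attenuator: inner diameter 64 mm, outer 72 mm, floor 4 mm and rim 12 mm above the table. Origin: centre of its underside, on the table.
- blue_tray: Fixed blue rectangular tray for the filter: inside 104 mm along its x and 56 mm along its y, walls 4 mm thick, floor 4 mm and rim 12 mm above the table. Origin: centre of its underside, on the table; z is up.
- brass_tray: Fixed brass-coloured square tray for the waveguide adapter: inside 70 x 70 mm along its x and y, walls 4 mm thick, floor 4 mm and rim 12 mm above the table. Origin: centre of its underside, on the table; z is up.
- green_ramp: Fixed green sloped tray. Origin on the table under mid-slope, z up. Slope falls 15 deg towards its +x, 28 mm high at the origin, 78 mm long each way, 74 mm wide between 5 mm lips. Low end: white stop 51 mm tall, square to the slope, white roof over the last 18 mm, 45 mm clear. High end open. The sensor must be pushed down; against the stop its centre is at x 51, z 33 mm in this frame.
- jar: Loose amber glass jar with white cap, 36 mm in diameter, 50 mm tall, standing among the parts; origin at the centre of its underside. It must not be knocked over.
- mug: Loose white mug, 80 mm in diameter, 90 mm tall, with a handle at its +y, standing at the left; origin at the centre of its underside. It must not be knocked over.

How it is judged (in metres and radians):
At the end, for the whole second after the job is handed in: Attenuator, filter, adapter level on the floor of their own holders (height 4 mm, 0.12 rad; centre within 14 mm in the cup, 17 mm in trays). Sensor lengthwise (0.25 rad) on the slope, centre at most 7 mm short of its place against the stop, 20 mm sideways. All released, at rest (horizontal distance between attenuator_c and black_cup below 0.014 m and z of attenuator_c in the frame of black_cup between 0.025 and 0.033 m and angle between each of attenuator_c, filter_c, waveguide_c's own z axis and vertical below 0.12 rad and horizontal distance between filter_c and blue_tray below 0.017 m and z of filter_c in the frame of blue_tray between 0.017 and 0.025 m and horizontal distance between waveguide_c and brass_tray below 0.017 m and z of waveguide_c in the frame of brass_tray between 0.024 and 0.032 m and x of sensor_c in the frame of green_ramp between 0.044 and 0.057 m and y of sensor_c in the frame of green_ramp between -0.02 and 0.02 m and z of sensor_c in the frame of green_ramp between 0.025 and 0.041 m and angle between the x axis of sensor_c and the x axis of green_ramp, either way round below 0.45 rad and angle between the y axis of sensor_c and the y axis of green_ramp, either way round below 0.25 rad and linear speed of each of attenuator, filter, waveguide, sensor below 0.02 m/s and contact force between each of attenuator, filter, waveguide, sensor and the fingers below 0.05 N); the robot touches nothing.
It fails at once if the amber jar is knocked over (angle between jar's own z axis and vertical above 0.6 rad).
It fails at once if the white mug is knocked over (angle between mug's own z axis and vertical above 0.6 rad).
It also fails if it takes over 115 s, if anything falls off the work surface, if the arm or the gripper's body presses on something with over 40 N, if the wrist force passes 120 N, or if a joint passes its speed limit or range.

## Working session

There is one attempt and no reset: what is moved stays moved. The work goes in short steps, Python scripts to look and compute and a tool call to move; the robot and the scene stay as the last step left them, time stands still between calls to the robot, and variables do not carry over. Pictures are saved under pics/ and viewed, at most 16 in all, crops included, and the job is handed in when it is done.

Besides the shell and the picture viewer there is one more tool, called after "Emit:" as name(argument=value, ...) on one line, values as JSON. arm_command: Moves the arm, as the interface text tells. Its arguments: {"type":"object","properties":{"targets":{"type":"array"},"newtons":{"type":"number"}},"required":["targets"]}

```bash
ls; mkdir -p pics
python3 - <<'E'
from cell import manip,camera,get_calibration
import cv2
for n in ("scene","top"):
    cv2.imwrite(f"pics/{n}0.png",camera(n)[:,:,::-1]); c=get_calibration(n); print(n,c)
print(manip.read_state())
E
```

```text
pics
scene {'K': array([[421.1616025 ,   0.        , 316.68864876],
       [  0.        , 421.1616025 , 206.56487541],
       [  0.        ,   0.        ,   1.        ]]), 'cam_to_world': array([[ 8.22060588e-01, -4.24978473e-01,  3.78958687e-01,
         9.27476188e+02],
       [ 5.69167825e-01,  6.32309489e-01, -5.25578441e-01,
        -4.89690552e+02],
       [-1.62596503e-02,  6.47748414e-01,  7.61680783e-01,
         8.38073474e+02],
       [ 0.00000000e+00,  0.00000000e+00,  0.00000000e+00,
         1.00000000e+00]])}
top {'K': array([[415.95183254,   0.        , 323.12649217],
       [  0.        , 415.95183254, 201.06713236],
       [  0.        ,   0.        ,   1.        ]]), 'cam_to_world': array([[ 4.54583878e-03,  9.96392745e-01, -8.47398006e-02,
         4.09699659e+02],
       [-9.99910827e-01,  3.46504600e-03, -1.28969707e-02,
         6.81974272e+01],
       [-1.25568207e-02,  8.47908717e-02,  9.96319645e-01,
         1.22514090e+03],
       [ 0.00000000e+00,  0.00000000e+00,  0.00000000e+00,
         1.00000000e+00]])}
{'clock': 0.1, 'joints': array([ 1.03738068e+00,  3.00431982e-01,  1.52148570e+00,  9.65249433e-06,
        1.32072494e+00, -6.66412133e-02]), 'qd': array([ 0.0010321 , -0.0026181 , -0.0016318 ,  0.00011452, -0.00068775,
       -0.00027494]), 'effort': array([ 1.22379137e-03, -5.32646227e+01, -3.53283191e+01,  7.08780019e-02,
        2.35329353e-02, -5.05872106e-05]), 'eef_pos': array([247.40836722, 490.95545821, 204.9481421 ]), 'eef_rot': array([-3.14054564e+00, -7.92483840e-05,  2.67481579e+00]), 'wrist_force': array([-1.52568204,  0.18002054, -0.44343495]), 'moment': array([ 0.05726977,  0.02540341, -0.03210751]), 'finger_force': 0.0, 'finger_gap': 93.89785515778735}
```

View pics/scene0.png

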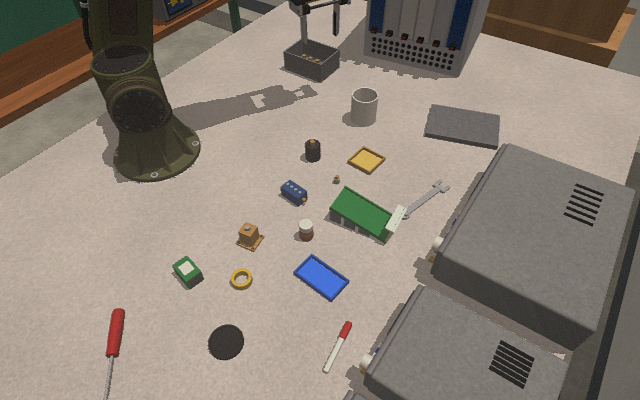

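View pics/top0.png

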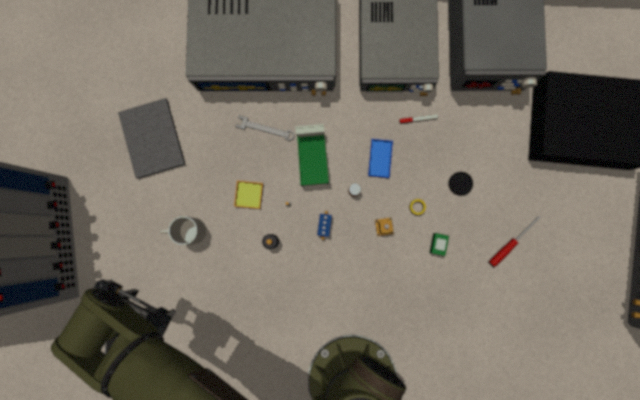

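```bash
cat > h.py <<'E'
from cell import manip,camera,get_calibration
import cv2,numpy as np
from scipy.optimize import minimize
U=4
def proj(c,P):
    T=np.linalg.inv(c["cam_to_world"]); q=np.asarray(P,float)@T[:3,:3].T+T[:3,3]
    q=q*[1,-1,-1]; p=q@c["K"].T; return p[:,:2]/p[:,2:]
def ray(c,u,v,z):
    d=np.linalg.inv(c["K"])@[u,v,1]*[1,-1,-1]; T=c["cam_to_world"]; d=T[:3,:3]@d; o=T[:3,3]
    return o+d*(z-o[2])/d[2]
def box(lx,ly,z0,z1): return np.array([[a*lx/2,b*ly/2,z] for a in(-1,1) for b in(-1,1) for z in(z0,z1)])
def cyl(d,z0,z1):
    t=np.arange(0,6.28,.2); return np.array([[d/2*np.cos(a),d/2*np.sin(a),z] for z in(z0,z1) for a in t])
t=np.radians(15); ct,st=np.cos(t),np.sin(t)
ramp=np.array([[s*ct,w,28-s*st] for s in(-78,60) for w in(-42,42)])
M=dict(filter=[box(64,36,0,34)],sensor=[box(60,40,0,36)],waveguide=[box(50,50,0,6),box(34,34,0,48)],
 attenuator=[cyl(44,0,50)],black_cup=[cyl(72,0,12)],blue_tray=[box(112,64,0,12)],brass_tray=[box(78,78,0,12)],green_ramp=[ramp],jar=[cyl(36,0,50)],mug=[cyl(80,0,90)])
HS=dict(filter=((98,80,40),(130,255,255)),sensor=((45,70,25),(88,255,255)),waveguide=((8,95,60),(32,255,255)),black=((0,0,0),(180,255,52)))
col=dict(filter='filter',blue_tray='filter',sensor='sensor',green_ramp='sensor',waveguide='waveguide',brass_tray='waveguide',attenuator='black',black_cup='black')
def wpts(p,P):
    c,s=np.cos(p[2]),np.sin(p[2]); return P@np.array([[c,-s,0],[s,c,0],[0,0,1]]).T+[p[0],p[1],0]
def hulls(name,c,p): return [cv2.convexHull(((proj(c,wpts(p,P))+.5)*U*16-8).astype(np.int32)) for P in M[name]]
def render(name,c,p,shape):
    m=np.zeros(shape,np.uint8)
    for h in hulls(name,c,p): cv2.fillConvexPoly(m,h,1,shift=4)
    return m
def mask(name,big,c,p):
    hs=cv2.cvtColor(big,cv2.COLOR_RGB2HSV); m=cv2.inRange(hs,*HS[col[name]])//255
    roi=cv2.dilate(render(name,c,p,m.shape),np.ones((12*U+1,12*U+1)))
    m=m*roi; n,l,s,_=cv2.connectedComponentsWithStats(m)
    if n<2: return m
    m=(l==1+np.argmax(s[1:,4])).astype(np.uint8)
    cs,_=cv2.findContours(m,cv2.RETR_EXTERNAL,cv2.CHAIN_APPROX_NONE); o=np.zeros_like(m); cv2.drawContours(o,cs,-1,1,-1); return o
def fit(name,p0,views):
    mm=[(c,mask(name,b,c,p0)) for b,c in views]
    def cost(p):
        r=0
        for c,m in mm:
            k=render(name,c,p,m.shape); r+=1-(k&m).sum()/max(1,(k|m).sum())
        return r/len(mm)
    best=None
    for dy in ((0,) if name in('attenuator','black_cup') else (-.6,-.3,0,.3,.6)):
        s=np.array([p0[0],p0[1],p0[2]+dy]); sim=np.array([s,s+[8,0,0],s+[0,8,0],s+[0,0,.2]])
        r=minimize(cost,s,method="Nelder-Mead",options=dict(initial_simplex=sim,xatol=.05,fatol=1e-4,maxiter=120))
        if best is None or r.fun<best.fun: best=r
    return best.x,best.fun
def view(n):
    im=camera(n); return cv2.resize(im,None,fx=U,fy=U,interpolation=cv2.INTER_CUBIC),get_calibration(n)
E
cat > a.py <<'E'
from h import *
import json
V={n:(cv2.resize(cv2.imread(f"pics/{n}0.png")[:,:,::-1],None,fx=U,fy=U,interpolation=cv2.INTER_CUBIC),get_calibration(n)) for n in("scene","top")}
tc=V["top"][1]
px=dict(filter=(325,226,20,1.57),sensor=(440,244,20,1.5),waveguide=(386,227,20,0),attenuator=(270,241,30,0),black_cup=(460,184,6,0),blue_tray=(381,158,6,1.57),brass_tray=(249,195,6,0),green_ramp=(313,160,28,0))
P={}
for n,(u,v,z,y) in px.items():
    w=ray(tc,u,v,z); p0=[w[0],w[1],y]
    r=[fit(n,p0,[V[k]]) for k in V]; b=fit(n,p0,list(V.values())); P[n]=list(b[0])
    print(n,*[np.round(a,2).tolist()+[round(f,3)] for a,f in r+[b]])
for n,px_ in (("jar",[(355,190),(306,225)]),("mug",[(183,231),(364,92)])):
    print(n,[ray(V[k][1],*q,dict(jar=50,mug=90)[n])[:2].round() for k,q in zip(("top","scene"),px_)])
json.dump(P,open("P.json","w"))
for n in V:
    im=V[n][0].copy()
    for k in P: 
        for h in hulls(k,V[n][1],P[k]): cv2.polylines(im,[h],True,(255,0,0),1,shift=4)
    x0,y0,x1,y1=dict(scene=(165,130,425,370),top=(220,110,490,270))[n]
    im=im[y0*U:y1*U,x0*U:x1*U]; f=min(800/im.shape[1],600/im.shape[0]); cv2.imwrite(f"pics/{n}_ov.png",cv2.resize(im,None,fx=f,fy=f,interpolation=cv2.INTER_AREA)[:,:,::-1])
E
time python3 a.py
```

```text
filter [428.8, 97.61, 2.82, np.float64(0.527)] [443.72, 80.92, 2.99, np.float64(0.206)] [442.08, 81.24, -0.16, np.float64(0.38)]
sensor [370.14, -240.7, 2.86, np.float64(0.337)] [388.99, -249.1, 2.99, np.float64(0.49)] [388.81, -248.05, 2.88, np.float64(0.424)]
waveguide [436.46, -92.14, 0.15, np.float64(0.111)] [439.82, -94.21, 0.17, np.float64(0.085)] [439.16, -93.38, 0.15, np.float64(0.112)]
attenuator [398.69, 252.75, -0.18, np.float64(0.969)] [391.87, 218.24, 0.72, np.float64(0.794)] [398.46, 230.7, 0.13, np.float64(0.883)]
black_cup [563.88, -316.53, -0.06, np.float64(0.987)] [565.18, -317.03, 0.04, np.float64(0.209)] [565.18, -317.03, 0.04, np.float64(0.598)]
blue_tray [639.29, -81.13, 3.03, np.float64(0.101)] [644.85, -84.29, -0.12, np.float64(0.137)] [639.86, -82.52, 3.04, np.float64(0.122)]
brass_tray [530.02, 308.08, 1.5, np.float64(0.038)] [532.42, 305.24, -0.1, np.float64(0.024)] [531.73, 305.94, -0.1, np.float64(0.056)]
green_ramp [633.18, 119.98, 0.1, np.float64(0.065)] [635.19, 115.22, 0.09, np.float64(0.142)] [633.99, 117.61, 0.1, np.float64(0.124)]
jar [array([541.,  -7.]), array([547.,  -7.])]
mug [array([423., 466.]), array([415., 480.])]
real	1m24.590s
user	1m24.392s
sys	0m2.135s
```

View pics/scene_ov.png

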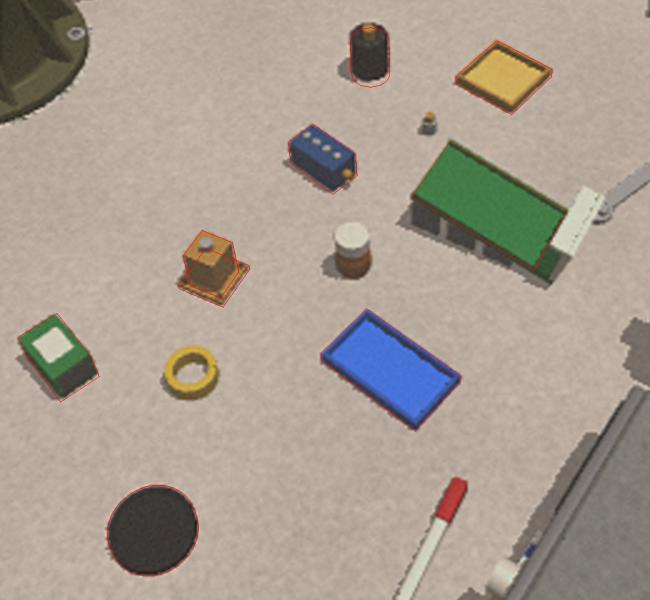

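View pics/top_ov.png

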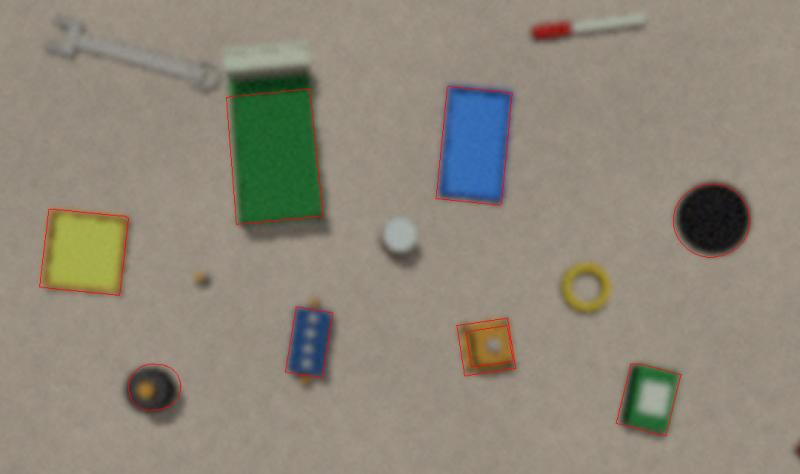

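Run:
```python
import cv2
for n,pts in (("scene",dict(filter=[(293,191),(288,188),(294,197),(300,200)],sens=[(187,280),(178,270),(188,262)],att=[(313,155),(309,150)],cup=[(226,342),(212,342),(226,330)])),("top",dict(filter=[(325,222),(325,232)],sens=[(434,240),(440,254),(440,235)],att=[(270,246),(265,241)],cup=[(460,184)]))):
    h=cv2.cvtColor(cv2.imread(f"pics/{n}0.png"),cv2.COLOR_BGR2HSV)
    for k in pts: print(n,k,[h[v,u].tolist() for u,v in pts[k]])
```

```text
scene filter [[110, 107, 119], [111, 106, 115], [110, 35, 65], [110, 60, 76]]
scene sens [[61, 109, 119], [61, 107, 119], [20, 31, 212]]
scene att [[14, 47, 60], [23, 40, 58]]
scene cup [[0, 28, 64], [174, 21, 62], [17, 29, 61]]
top filter [[111, 39, 124], [110, 96, 111]]
top sens [[65, 153, 80], [64, 118, 91], [66, 155, 107]]
top att [[6, 22, 57], [14, 72, 81]]
top cup [[0, 0, 22]]
```

```bash
sed -i 's/    hs=cv2.cvtColor(big,cv2.COLOR_RGB2HSV); m=.*/    hs=cv2.cvtColor(big,cv2.COLOR_RGB2HSV); m=cv2.inRange(hs,*HS[col[name]])\/\/255\n    if name in("filter","sensor","attenuator","black_cup"): m|=(hs[:,:,2]<92).astype(np.uint8)/' h.py
sed -i 's/^px=/px0=/; s/^P={}/P=json.load(open("P.json")); px={k:px0[k] for k in("filter","sensor","attenuator","black_cup")}; px["filter"]=(325,226,20,3.0); px["sensor"]=(440,244,20,2.9)/' a.py
python3 a.py
```

```text
filter [441.85, 81.82, 2.95, np.float64(0.147)] [440.33, 78.71, 3.01, np.float64(0.088)] [440.23, 79.31, 3.01, np.float64(0.141)]
sensor [386.55, -247.42, 2.89, np.float64(0.074)] [388.03, -248.79, 2.91, np.float64(0.426)] [388.08, -248.02, 2.89, np.float64(0.252)]
attenuator [391.95, 237.56, 0.11, np.float64(0.16)] [393.81, 232.83, 0.24, np.float64(0.108)] [393.69, 233.86, 0.12, np.float64(0.15)]
black_cup [564.75, -316.93, -0.05, np.float64(0.061)] [566.86, -319.08, 0.15, np.float64(0.08)] [566.79, -317.92, 0.11, np.float64(0.073)]
jar [array([541.,  -7.]), array([547.,  -7.])]
mug [array([423., 466.]), array([415., 480.])]
```

View pics/scene_ov.png

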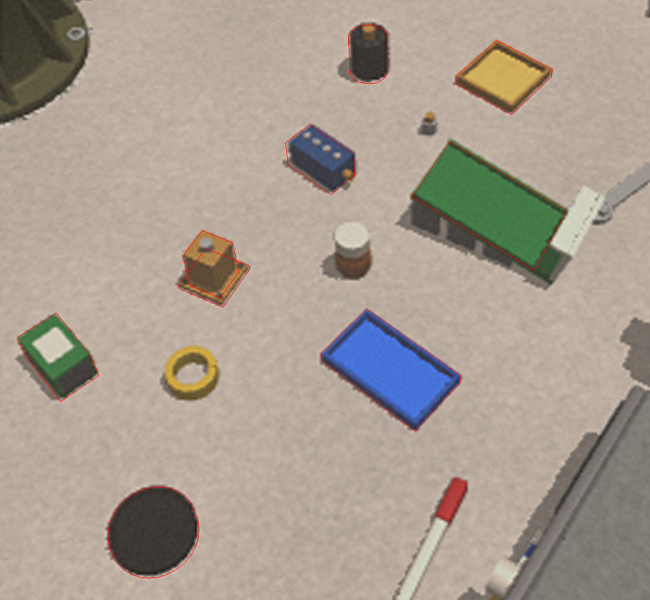

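Emit:
arm_command(targets=[{"hand": 1, "x": -0.035, "y": -0.0233, "z": 0.012, "yaw": 0}, {"hand": 1, "x": -0.035, "y": -0.0233, "z": 0.012, "yaw": 0}, {"hand": 1, "x": -0.035, "y": -0.0233, "z": 0.012, "yaw": 0}, {"hand": 1, "x": -0.035, "y": -0.0233, "z": 0.012, "yaw": 0}, {"hand": 1, "x": -0.035, "y": -0.0233, "z": 0.012, "yaw": 0}, {"hand": 1, "x": -0.035, "y": -0.0233, "z": 0.012, "yaw": 0}, {"hand": 1, "x": -0.035, "y": -0.0233, "z": 0.012, "yaw": 0}, {"hand": 1, "x": 0, "y": 0, "z": 0, "yaw": 0}, {"hand": 1, "x": 0, "y": 0, "z": 0, "yaw": 0}])

```text
clock: 1.0
eef_pos: [393.0, 234.8, 121.3]
eef_rot: [-3.141, -0.001, 2.673]
wrist_force: [-0.3, -1.0, 0.8]
finger_gap: 93.9
finger_force: 0.0
```

```bash
cat > go.py <<'E'
# go.py x y z yaw : tool-axis shift needed from the present pose (turn first, then shift)
import sys; from cell import manip; import numpy as np
from scipy.spatial.transform import Rotation as R
s=manip.read_state(); t=np.array(list(map(float,sys.argv[1:5]))); p=s["eef_pos"]; y=s["eef_rot"][2]
dy=(t[3]-y+np.pi)%(2*np.pi)-np.pi
d=R.from_euler("xyz",[np.pi,0,t[3]]).inv().apply(t[:3]-p)
print("now",p.round(1),s["eef_rot"].round(3),"clock",round(s["clock"],1),"q6",s["joints"][5].round(2),"gap",round(s["finger_gap"],1),"F",s["wrist_force"].round(1),"| turn",round(-dy,3),"shift mm",d.round(1))
E
python3 go.py 393 235 18 2.675
python3 - <<'E'
from h import *
im=camera("wrist"); cv2.imwrite("pics/w1.png",im[:,:,::-1])
E
```

```text
now [393.  234.8 121.3] [-3.141e+00 -1.000e-03  2.673e+00] clock 1.0 q6 -0.64 gap 93.9 F [-0.3 -1.   0.8] | turn -0.002 shift mm [1.000e-01 2.000e-01 1.033e+02]
```

View pics/w1.png

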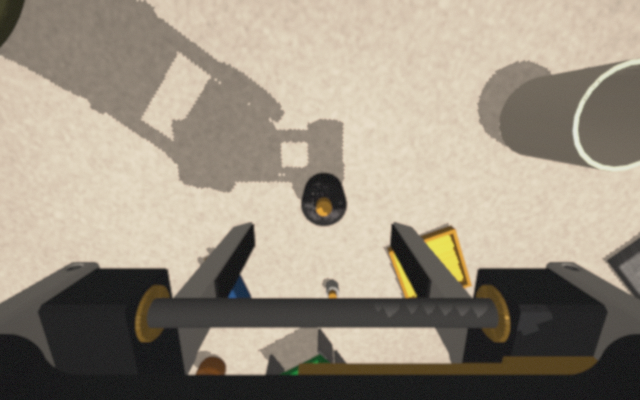

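Run:
```python
from h import *
c=get_calibration("wrist"); print(ray(c,324,208,60).round(1), proj(c,[[393,235,62],[393,235,0]]).round(), ray(c,324,175,0).round(1))
```

```text
[394.6 236.3  60. ] [[322. 208.]
 [322. 190.]] [378.3 244.9   0. ]
```

Emit:
arm_command(newtons=20, targets=[{"hand": 1, "x": 0, "y": 0.001, "z": 0.035, "yaw": 0}, {"hand": 1, "x": 0, "y": 0.001, "z": 0.035, "yaw": 0}, {"hand": 1, "x": 0, "y": 0, "z": 0.02, "yaw": 0}, {"hand": 1, "x": 0, "y": 0, "z": 0.013, "yaw": 0}, {"hand": 1}, {"hand": -1}, {"hand": -1}, {"hand": -1}, {"hand": -1}, {"hand": -1}])

```text
schema error: expected keys hand, x, y, z, yaw
```

```bash
python3 go.py 566 -318 130 2.675
```

```text
now [392.8 235.6 121.6] [ 3.142 -0.     2.674] clock 1.1 q6 -0.64 gap 94.0 F [-0.1 -0.2  0.6] | turn -0.001 shift mm [-403.7 -416.5   -8.4]
```

Emit:
arm_command(newtons=20, targets=[{"hand": 1, "x": 0, "y": 0.001, "z": 0.035, "yaw": 0}, {"hand": 1, "x": 0, "y": 0.001, "z": 0.035, "yaw": 0}, {"hand": 1, "x": 0, "y": 0, "z": 0.02, "yaw": 0}, {"hand": 1, "x": 0, "y": 0, "z": 0.013, "yaw": 0}, {"hand": 1, "x": 0, "y": 0, "z": 0, "yaw": 0}, {"hand": -1, "x": 0, "y": 0, "z": 0, "yaw": 0}, {"hand": -1, "x": 0, "y": 0, "z": 0, "yaw": 0}, {"hand": -1, "x": 0, "y": 0, "z": 0, "yaw": 0}, {"hand": -1, "x": 0, "y": 0, "z": 0, "yaw": 0}, {"hand": -1, "x": 0, "y": 0, "z": 0, "yaw": 0}])

```text
clock: 2.05
eef_pos: [393.9, 237.1, 18.8]
eef_rot: [3.141, 0.0, 2.675]
wrist_force: [-0.7, -0.6, -0.0]
finger_gap: 57.6
finger_force: 0.0
```

```bash
python3 go.py 566 -318 130 2.675
```

```text
now [393.9 237.1  18.8] [3.141 0.    2.675] clock 2.0 q6 -0.64 gap 57.6 F [-0.7 -0.6 -0. ] | turn -0.0 shift mm [-403.4 -418.4 -111.2]
```

Emit:
arm_command(targets=[{"hand": -1, "x": 0, "y": 0, "z": 0, "yaw": 0}, {"hand": -1, "x": 0, "y": 0, "z": 0, "yaw": 0}, {"hand": -1, "x": 0, "y": 0, "z": 0, "yaw": 0}, {"hand": -1, "x": 0, "y": 0, "z": 0, "yaw": 0}, {"hand": -1, "x": 0, "y": 0, "z": -0.015, "yaw": 0}, {"hand": -1, "x": 0, "y": 0, "z": -0.035, "yaw": 0}, {"hand": -1, "x": 0, "y": 0, "z": -0.035, "yaw": 0}, {"hand": -1, "x": 0, "y": 0, "z": -0.026, "yaw": 0}])

```text
clock: 2.85
eef_pos: [393.9, 237.1, 131.3]
eef_rot: [3.141, 0.001, 2.675]
wrist_force: [0.4, 0.1, -0.6]
finger_gap: 43.8
finger_force: 20.0
```

```bash
python3 go.py 566 -318 130 2.675
```

```text
now [393.9 237.1 131.3] [3.141e+00 1.000e-03 2.675e+00] clock 2.9 q6 -0.64 gap 43.8 F [ 0.4  0.1 -0.6] | turn -0.0 shift mm [-403.4 -418.4    1.3]
```

Emit:
arm_command(targets=[{"hand": -1, "x": -0.027, "y": -0.028, "z": 0, "yaw": 0}, {"hand": -1, "x": -0.027, "y": -0.028, "z": 0, "yaw": 0}, {"hand": -1, "x": -0.027, "y": -0.028, "z": 0, "yaw": 0}, {"hand": -1, "x": -0.027, "y": -0.028, "z": 0, "yaw": 0}, {"hand": -1, "x": -0.027, "y": -0.028, "z": 0, "yaw": 0}, {"hand": -1, "x": -0.027, "y": -0.028, "z": 0, "yaw": 0}, {"hand": -1, "x": -0.027, "y": -0.028, "z": 0, "yaw": 0}, {"hand": -1, "x": -0.027, "y": -0.028, "z": 0, "yaw": 0}, {"hand": -1, "x": -0.027, "y": -0.028, "z": 0, "yaw": 0}, {"hand": -1, "x": -0.027, "y": -0.028, "z": 0, "yaw": 0}])

```text
clock: 3.85
eef_pos: [509.0, -136.1, 129.2]
eef_rot: [3.142, -0.0, 2.675]
wrist_force: [-0.6, 1.0, -1.6]
finger_gap: 43.5
finger_force: 20.0
```

Emit:
arm_command(targets=[{"hand": -1, "x": -0.027, "y": -0.028, "z": 0, "yaw": 0}, {"hand": -1, "x": -0.027, "y": -0.028, "z": 0, "yaw": 0}, {"hand": -1, "x": -0.027, "y": -0.028, "z": 0, "yaw": 0}, {"hand": -1, "x": -0.027, "y": -0.028, "z": 0, "yaw": 0}, {"hand": -1, "x": -0.025, "y": -0.026, "z": 0, "yaw": 0}, {"hand": -1, "x": 0, "y": 0, "z": 0, "yaw": 0}, {"hand": -1, "x": 0, "y": 0, "z": 0, "yaw": 0}])

```text
clock: 4.55
eef_pos: [565.2, -317.7, 128.5]
eef_rot: [3.141, -0.001, 2.674]
wrist_force: [0.8, 0.8, -1.9]
finger_gap: 43.9
finger_force: 20.0
```

```bash
python3 go.py 566 -318 24 2.675;  python3 - <<'E'
from h import *
im=camera("wrist"); c=get_calibration("wrist"); cv2.imwrite("pics/w2.png",im[:,:,::-1]); print(proj(c,[[566,-318,12],[566,-318,80]]))
E
```

```text
now [ 565.2 -317.7  128.5] [ 3.141e+00 -1.000e-03  2.674e+00] clock 4.5 q6 -1.67 gap 43.9 F [ 0.8  0.8 -1.9] | turn -0.001 shift mm [-8.000e-01  1.000e-01  1.045e+02]
[[321.8369338  192.24397137]
 [321.70954224 212.39303723]]
```

View pics/w2.png

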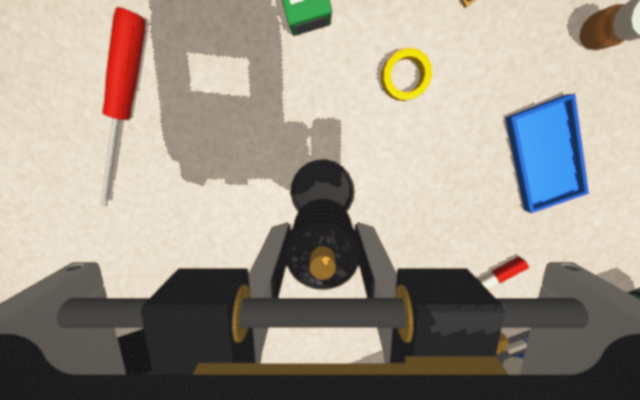

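The picture shows the held attenuator at (322,262) and the cup centred at about (322,190), where the projection puts it (322,192). Lowering.

Emit:
arm_command(targets=[{"hand": -1, "x": 0, "y": 0, "z": 0.035, "yaw": 0}, {"hand": -1, "x": 0, "y": 0, "z": 0.035, "yaw": 0}, {"hand": -1, "x": 0, "y": 0, "z": 0.02, "yaw": 0}, {"hand": -1, "x": 0, "y": 0, "z": 0.01, "yaw": 0}, {"hand": -1, "x": 0, "y": 0, "z": 0.005, "yaw": 0}, {"hand": -1, "x": 0, "y": 0, "z": 0, "yaw": 0}, {"hand": 0.4, "x": 0, "y": 0, "z": 0, "yaw": 0}, {"hand": 0.4, "x": 0, "y": 0, "z": 0, "yaw": 0}, {"hand": 0.4, "x": 0, "y": 0, "z": 0, "yaw": 0}, {"hand": 0.4, "x": 0, "y": 0, "z": 0, "yaw": 0}])

```text
clock: 5.6
eef_pos: [565.7, -317.8, 24.9]
eef_rot: [-3.142, 0.001, 2.675]
wrist_force: [-1.0, -0.2, 0.1]
finger_gap: 65.3
finger_force: 0.0
```

Emit:
arm_command(targets=[{"hand": 1, "x": 0, "y": 0, "z": -0.015, "yaw": 0}, {"hand": 1, "x": 0, "y": 0, "z": -0.035, "yaw": 0}, {"hand": 1, "x": 0, "y": 0, "z": -0.04, "yaw": 0}, {"hand": 1, "x": 0, "y": 0, "z": -0.02, "yaw": 0}, {"hand": 1, "x": 0, "y": 0, "z": 0, "yaw": 0}])

```text
clock: 6.1
eef_pos: [566.8, -318.4, 139.2]
eef_rot: [-3.141, 0.007, 2.675]
wrist_force: [-0.0, -0.3, 0.3]
finger_gap: 93.8
finger_force: 0.0
```

```bash
python3 go.py 387.5 -248 130 2.89;  python3 - <<'E'
from h import *
im=camera("wrist"); c=get_calibration("wrist"); cv2.imwrite("pics/w3.png",im[:,:,::-1]); print(proj(c,[[566,-318,12],[566,-318,66]]))
E
```

```text
now [ 566.8 -318.4  139.2] [-3.141  0.007  2.675] clock 6.1 q6 -1.67 gap 93.8 F [-0.  -0.3  0.3] | turn -0.215 shift mm [191.2  23.5   9.2]
[[322.34421966 189.10553521]
 [322.31628901 203.46788073]]
```

View pics/w3.png

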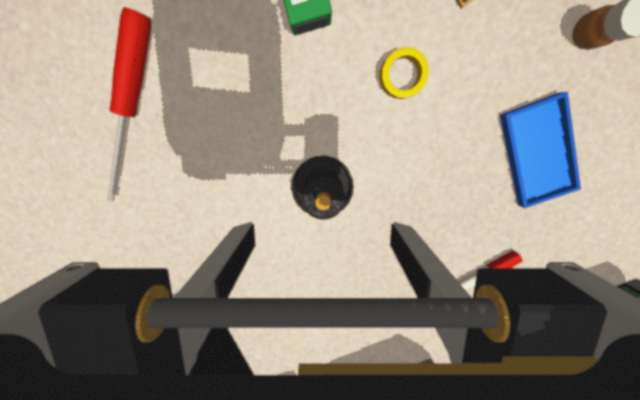

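The attenuator stands in the cup: its connector is at (323,202), expected at (322,203). Next is the sensor.

Emit:
arm_command(targets=[{"hand": 1, "x": 0, "y": 0, "z": 0, "yaw": -0.108}, {"hand": 1, "x": 0, "y": 0, "z": 0, "yaw": -0.107}, {"hand": 1, "x": 0.038, "y": 0.0047, "z": 0, "yaw": 0}, {"hand": 1, "x": 0.038, "y": 0.0047, "z": 0, "yaw": 0}, {"hand": 1, "x": 0.038, "y": 0.0047, "z": 0, "yaw": 0}, {"hand": 1, "x": 0.038, "y": 0.0047, "z": 0, "yaw": 0}, {"hand": 1, "x": 0.039, "y": 0.0047, "z": 0.009, "yaw": 0}, {"hand": 1, "x": 0, "y": 0, "z": 0, "yaw": 0}, {"hand": 1, "x": 0, "y": 0, "z": 0, "yaw": 0}])

```text
clock: 7.05
eef_pos: [386.0, -247.1, 125.1]
eef_rot: [3.141, -0.001, 2.889]
wrist_force: [1.0, -0.2, 0.4]
finger_gap: 94.0
finger_force: 0.0
```

```bash
python3 go.py 387.5 -248 14 2.89;  python3 - <<'E'
from h import *
import time
for n in ("sensor",):
    v=view("wrist"); cv2.imwrite("pics/w4.png",cv2.resize(v[0],(640,400))[:,:,::-1]); print(fit(n,[387.5,-248,-.25],[v]))
E
```

```text
now [ 386.  -247.1  125.1] [ 3.141e+00 -1.000e-03  2.889e+00] clock 7.0 q6 -1.97 gap 94.0 F [ 1.  -0.2  0.4] | turn -0.001 shift mm [ -1.6  -0.5 111.1]
(array([ 3.89964351e+02, -2.49474136e+02, -2.06578008e-01]), np.float64(0.07149216083881493))
```

Emit:
arm_command(targets=[{"hand": 1, "x": -0.003, "y": -0.001, "z": 0, "yaw": -0.03}, {"hand": 0.6, "x": 0, "y": 0, "z": 0.035, "yaw": 0}, {"hand": 0.6, "x": 0, "y": 0, "z": 0.035, "yaw": 0}, {"hand": 0.4, "x": 0, "y": 0, "z": 0.025, "yaw": 0}, {"hand": 0.4, "x": 0, "y": 0, "z": 0.016, "yaw": 0}, {"hand": -1, "x": 0, "y": 0, "z": 0, "yaw": 0}, {"hand": -1, "x": 0, "y": 0, "z": 0, "yaw": 0}, {"hand": -1, "x": 0, "y": 0, "z": 0, "yaw": 0}, {"hand": -1, "x": 0, "y": 0, "z": 0, "yaw": 0}, {"hand": -1, "x": 0, "y": 0, "z": 0, "yaw": 0}])

```text
clock: 8.1
eef_pos: [389.7, -249.4, 15.3]
eef_rot: [-3.141, 0.002, 2.92]
wrist_force: [0.3, 0.8, 6.5]
finger_gap: 40.0
finger_force: 20.0
```

Emit:
arm_command(targets=[{"hand": -1, "x": 0, "y": 0, "z": -0.015, "yaw": 0}, {"hand": -1, "x": 0, "y": 0, "z": -0.035, "yaw": 0}, {"hand": -1, "x": 0, "y": 0, "z": -0.035, "yaw": 0}, {"hand": -1, "x": 0, "y": 0, "z": -0.035, "yaw": 0}, {"hand": -1, "x": 0, "y": 0, "z": -0.015, "yaw": 0}])

```text
clock: 8.6
eef_pos: [389.7, -249.5, 152.7]
eef_rot: [-3.14, 0.004, 2.92]
wrist_force: [-0.0, 0.1, -2.1]
finger_gap: 40.4
finger_force: 20.0
```

```bash
python3 -c "
import numpy as np
a=.10;p=np.array([634,117.6]);u=np.array([np.cos(a),np.sin(a)])
for s in(-24,):print('place',p+u*s*np.cos(.2618),'slope z',28-s*np.sin(.2618))
"; python3 go.py 611 115.3 150 3.24
```

```text
place [610.93359849 115.28564017] slope z 34.211671274634035
now [ 389.7 -249.5  152.7] [-3.14   0.004  2.92 ] clock 8.6 q6 -2.0 gap 40.4 F [-0.   0.1 -2.1] | turn -0.32 shift mm [-256.   341.3    2.7]
```

Emit:
arm_command(targets=[{"hand": -1, "x": 0, "y": 0, "z": 0, "yaw": -0.107}, {"hand": -1, "x": 0, "y": 0, "z": 0, "yaw": -0.107}, {"hand": -1, "x": 0, "y": 0, "z": 0, "yaw": -0.106}, {"hand": -1, "x": -0.0233, "y": 0.031, "z": 0, "yaw": 0}, {"hand": -1, "x": -0.0233, "y": 0.031, "z": 0, "yaw": 0}, {"hand": -1, "x": -0.0233, "y": 0.031, "z": 0, "yaw": 0}, {"hand": -1, "x": -0.0233, "y": 0.031, "z": 0, "yaw": 0}, {"hand": -1, "x": -0.0233, "y": 0.031, "z": 0, "yaw": 0}, {"hand": -1, "x": -0.0233, "y": 0.031, "z": 0, "yaw": 0}, {"hand": -1, "x": -0.0233, "y": 0.031, "z": 0, "yaw": 0}])

```text
clock: 9.6
eef_pos: [530.6, -15.5, 149.6]
eef_rot: [-3.141, 0.0, -3.043]
wrist_force: [0.1, 0.5, -2.1]
finger_gap: 39.8
finger_force: 20.0
```

Emit:
arm_command(targets=[{"hand": -1, "x": -0.0233, "y": 0.031, "z": 0, "yaw": 0}, {"hand": -1, "x": -0.0233, "y": 0.031, "z": 0, "yaw": 0}, {"hand": -1, "x": -0.0233, "y": 0.031, "z": 0, "yaw": 0}, {"hand": -1, "x": -0.0233, "y": 0.031, "z": 0, "yaw": 0}, {"hand": -1, "x": 0, "y": 0, "z": 0, "yaw": 0}, {"hand": -1, "x": 0, "y": 0, "z": 0, "yaw": 0}])

```text
clock: 10.2
eef_pos: [610.4, 115.9, 148.9]
eef_rot: [-3.141, -0.001, -3.042]
wrist_force: [0.6, -0.4, -1.9]
finger_gap: 39.8
finger_force: 20.0
```

```bash
python3 go.py 611 115.3 60 3.24
python3 - <<'E'
from h import *
im=camera("wrist"); c=get_calibration("wrist"); im=np.ascontiguousarray(im[:,:,::-1])
q=np.array([[s*ct,w,28-s*st] for s,w in((-78,-37),(-78,37),(60,37),(60,-37))])
cv2.polylines(im,[proj(c,wpts([634,117.6,.1],q)).astype(np.int32)],True,(0,0,255),1)
cv2.imwrite("pics/w5.png",im)
E
```

```text
now [610.4 115.9 148.9] [-3.141e+00 -1.000e-03 -3.042e+00] clock 10.2 q6 -1.54 gap 39.8 F [ 0.6 -0.4 -1.9] | turn 0.001 shift mm [-0.5 -0.7 88.9]
```

View pics/w5.png

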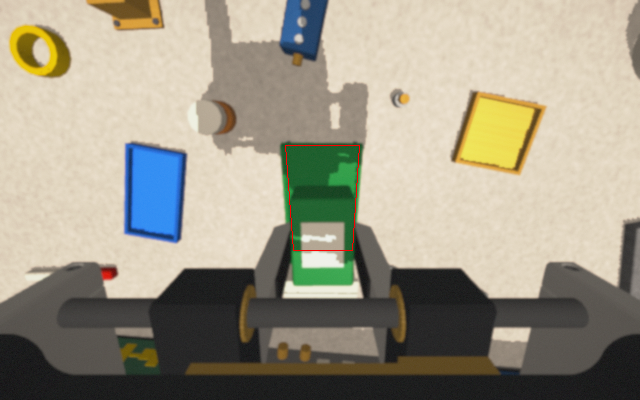

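Emit:
arm_command(targets=[{"hand": -1, "x": 0, "y": 0, "z": 0.035, "yaw": 0}, {"hand": -1, "x": 0, "y": 0, "z": 0.03, "yaw": 0}, {"hand": -1, "x": 0, "y": 0, "z": 0.015, "yaw": 0}, {"hand": -1, "x": 0, "y": 0, "z": 0.007, "yaw": 0}, {"hand": -1, "x": 0, "y": 0, "z": 0.004, "yaw": 0}, {"hand": -1, "x": 0, "y": 0, "z": 0, "yaw": 0}])

```text
clock: 10.85
eef_pos: [611.1, 115.3, 59.2]
eef_rot: [-3.142, 0.001, -3.044]
wrist_force: [-0.2, 0.0, -1.7]
finger_gap: 39.9
finger_force: 20.0
```

Emit:
arm_command(newtons=4, targets=[{"hand": -1, "x": 0, "y": 0, "z": 0, "yaw": 0}, {"hand": -1, "x": 0, "y": 0, "z": 0.002, "yaw": 0}, {"hand": -1, "x": 0, "y": 0, "z": 0.002, "yaw": 0}, {"hand": -1, "x": 0, "y": 0, "z": 0.002, "yaw": 0}, {"hand": -1, "x": 0, "y": 0, "z": 0.002, "yaw": 0}, {"hand": -1, "x": 0, "y": 0, "z": 0, "yaw": 0}])

```text
clock: 11.45
eef_pos: [610.8, 115.5, 50.3]
eef_rot: [3.142, 0.0, -3.043]
wrist_force: [3.2, 0.1, 1.7]
finger_gap: 39.9
finger_force: 4.0
```

Contact is light (about 4 N). Release and rise.

Emit:
arm_command(targets=[{"hand": 0, "x": 0, "y": 0, "z": 0, "yaw": 0}, {"hand": 0, "x": 0, "y": 0, "z": 0, "yaw": 0}, {"hand": 0, "x": 0, "y": 0, "z": 0, "yaw": 0}, {"hand": 0, "x": 0, "y": 0, "z": -0.03, "yaw": 0}, {"hand": 0, "x": 0, "y": 0, "z": -0.03, "yaw": 0}, {"hand": 0, "x": 0.03, "y": 0, "z": -0.02, "yaw": 0}, {"hand": -0.7, "x": 0.04, "y": 0, "z": 0, "yaw": 0}, {"hand": -0.7, "x": 0.01, "y": 0, "z": 0, "yaw": 0}, {"hand": -0.7, "x": 0, "y": 0, "z": 0, "yaw": 0}])

```text
clock: 12.35
eef_pos: [530.5, 107.7, 130.9]
eef_rot: [3.142, 0.0, -3.043]
wrist_force: [0.8, 1.0, 0.4]
finger_gap: 26.6
finger_force: 0.0
```

```bash
python3 go.py 542 108.3 60 3.24
python3 - <<'E'
from h import *
im=camera("wrist"); c=get_calibration("wrist"); im=np.ascontiguousarray(im[:,:,::-1])
for s in (-60,-50,-40,-30,0,60): print(s,proj(c,wpts([634,117.6,.1],np.array([[s*ct,0,28-s*st],[s*ct+36*st,0,28-s*st+36*ct]]))).round().tolist())
cv2.imwrite("pics/w6.png",im)
E
```

```text
now [530.5 107.7 130.9] [ 3.142  0.    -3.043] clock 12.3 q6 -1.54 gap 26.6 F [0.8 1.  0.4] | turn -0.0 shift mm [-11.5  -0.5  70.9]
-60 [[322.0, 240.0], [322.0, 265.0]]
-50 [[322.0, 248.0], [322.0, 273.0]]
-40 [[322.0, 255.0], [322.0, 281.0]]
-30 [[322.0, 262.0], [322.0, 288.0]]
0 [[322.0, 281.0], [322.0, 308.0]]
60 [[322.0, 314.0], [323.0, 342.0]]
```

View pics/w6.png

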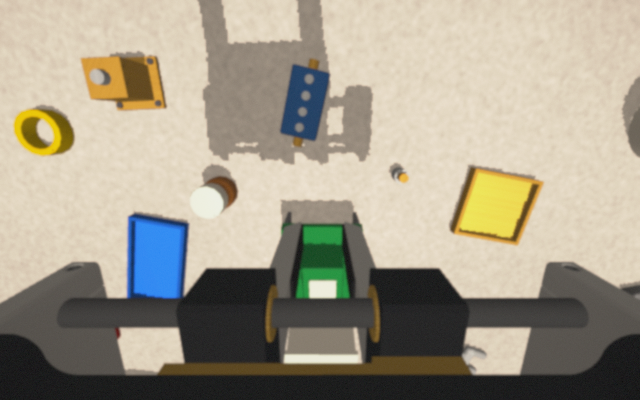

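Emit:
arm_command(targets=[{"hand": -0.7, "x": -0.0315, "y": 0, "z": 0, "yaw": 0}, {"hand": -0.7, "x": 0, "y": 0, "z": 0.035, "yaw": 0}, {"hand": -0.7, "x": 0, "y": 0, "z": 0.03, "yaw": 0}, {"hand": -0.7, "x": 0, "y": 0, "z": 0.01, "yaw": 0}, {"hand": -0.7, "x": 0, "y": 0, "z": 0, "yaw": 0}])

```text
clock: 12.9
eef_pos: [562.5, 110.7, 54.2]
eef_rot: [-3.142, -0.003, -3.043]
wrist_force: [-0.3, 1.4, -0.2]
finger_gap: 13.9
finger_force: 0.0
```

Emit:
arm_command(targets=[{"hand": -0.7, "x": -0.01, "y": 0, "z": 0.0027, "yaw": 0}, {"hand": -0.7, "x": -0.01, "y": 0, "z": 0.0027, "yaw": 0}, {"hand": -0.7, "x": -0.01, "y": 0, "z": 0.0027, "yaw": 0}, {"hand": -0.7, "x": -0.01, "y": 0, "z": 0.0027, "yaw": 0}, {"hand": -0.7, "x": -0.01, "y": 0, "z": 0.0027, "yaw": 0}, {"hand": -0.7, "x": -0.01, "y": 0, "z": 0.0027, "yaw": 0}, {"hand": -0.7, "x": -0.01, "y": 0, "z": 0.0027, "yaw": 0}, {"hand": -0.7, "x": 0, "y": 0, "z": 0, "yaw": 0}])

```text
clock: 13.7
eef_pos: [633.4, 117.7, 36.5]
eef_rot: [-3.142, 0.001, -3.044]
wrist_force: [-0.1, 0.5, -0.5]
finger_gap: 14.2
finger_force: 0.0
```

```bash
python3 go.py 645.4 118.7 33 3.24
```

```text
now [633.4 117.7  36.5] [-3.142e+00  1.000e-03 -3.044e+00] clock 13.7 q6 -1.54 gap 14.2 F [-0.1  0.5 -0.5] | turn -0.0 shift mm [-12.   -0.1   3.5]
```

Emit:
arm_command(targets=[{"hand": -0.7, "x": -0.003, "y": 0, "z": 0.0008, "yaw": 0}, {"hand": -0.7, "x": -0.003, "y": 0, "z": 0.0008, "yaw": 0}, {"hand": -0.7, "x": -0.003, "y": 0, "z": 0.0008, "yaw": 0}, {"hand": -0.7, "x": 0, "y": 0, "z": 0, "yaw": 0}])

```text
clock: 14.1
eef_pos: [641.3, 118.5, 34.2]
eef_rot: [-3.142, 0.0, -3.043]
wrist_force: [-0.2, 0.1, 0.1]
finger_gap: 14.0
finger_force: 0.0
```

Emit:
arm_command(targets=[{"hand": -0.7, "x": -0.0015, "y": 0, "z": 0.0004, "yaw": 0}, {"hand": -0.7, "x": -0.0015, "y": 0, "z": 0.0004, "yaw": 0}, {"hand": -0.7, "x": 0, "y": 0, "z": 0, "yaw": 0}])

```text
clock: 14.4
eef_pos: [643.9, 118.8, 33.4]
eef_rot: [3.142, -0.001, -3.043]
wrist_force: [-2.8, -0.1, 2.2]
finger_gap: 14.2
finger_force: 1.6
```

Emit:
arm_command(targets=[{"hand": -0.7, "x": -0.0015, "y": 0, "z": 0.0004, "yaw": 0}, {"hand": -0.7, "x": -0.0015, "y": 0, "z": 0.0004, "yaw": 0}, {"hand": -0.7, "x": 0, "y": 0, "z": 0, "yaw": 0}])

```text
clock: 14.7
eef_pos: [644.8, 119.0, 33.1]
eef_rot: [-3.142, -0.006, -3.043]
wrist_force: [-24.1, -2.9, 18.4]
finger_gap: 14.4
finger_force: 14.1
```

Resting against the stop: expected at x 645, stalled at 644.8 with 24 N. Backing off and rising.

Emit:
arm_command(targets=[{"hand": -0.7, "x": 0.004, "y": 0, "z": -0.001, "yaw": 0}, {"hand": -0.7, "x": 0.02, "y": 0, "z": -0.008, "yaw": 0}, {"hand": -0.7, "x": 0.02, "y": 0, "z": -0.03, "yaw": 0}, {"hand": 0.5, "x": 0.02, "y": 0, "z": -0.04, "yaw": 0}, {"hand": 1, "x": 0.03, "y": 0, "z": -0.02, "yaw": 0}, {"hand": 1, "x": 0, "y": 0, "z": 0, "yaw": 0}, {"hand": 1, "x": 0, "y": 0, "z": 0, "yaw": 0}])

```text
clock: 15.4
eef_pos: [553.8, 109.9, 132.1]
eef_rot: [-3.142, 0.002, -3.043]
wrist_force: [0.1, 0.2, -0.1]
finger_gap: 42.5
finger_force: 0.0
```

```bash
python3 go.py 441 80 130 2.98
python3 - <<'E'
from h import *
im=camera("scene"); im=im[130:340,200:480]; cv2.imwrite("pics/s2.png",cv2.resize(im,None,fx=2.8,fy=2.8,interpolation=cv2.INTER_CUBIC)[:,:,::-1])
c=get_calibration("scene")
z=[[51*1+0,0,33]]
def box_at(xc): 
    R=np.array([[ct,0,st],[0,1,0],[-st,0,ct]]); return (box(60,40,-18,18)@R.T)+[xc,0,33+(51-xc)*np.tan(t)]
for xc in(51,40): print(((proj(c,wpts([634,117.6,.1],box_at(xc)))-[200,130])*2.8).round().tolist())
E
```

```text
now [553.8 109.9 132.1] [-3.142e+00  2.000e-03 -3.043e+00] clock 15.4 q6 -1.54 gap 42.5 F [ 0.1  0.2 -0.1] | turn 0.26 shift mm [106.6 -47.7   2.1]
[[467.0, 258.0], [480.0, 237.0], [486.0, 228.0], [499.0, 206.0], [527.0, 294.0], [541.0, 274.0], [544.0, 262.0], [559.0, 242.0]]
[[456.0, 252.0], [469.0, 230.0], [475.0, 221.0], [488.0, 199.0], [515.0, 287.0], [530.0, 267.0], [533.0, 256.0], [548.0, 235.0]]
```

View pics/s2.png

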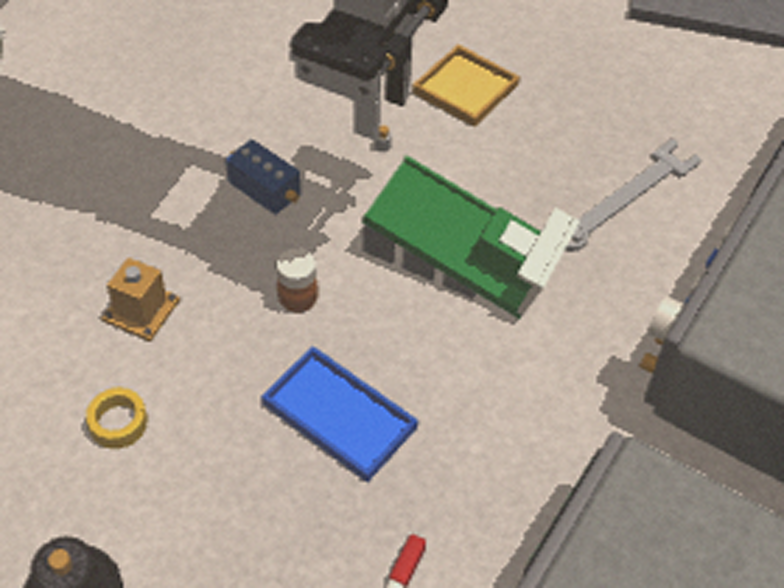

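The sensor's rear corners at (481,238) and (499,207) match the prediction for resting at the stop (480,237), (499,206). Next is the filter.

Emit:
arm_command(targets=[{"hand": 1, "x": 0, "y": 0, "z": 0, "yaw": 0.13}, {"hand": 1, "x": 0, "y": 0, "z": 0, "yaw": 0.13}, {"hand": 1, "x": 0.0355, "y": -0.016, "z": 0, "yaw": 0}, {"hand": 1, "x": 0.0355, "y": -0.016, "z": 0, "yaw": 0}, {"hand": 1, "x": 0.0355, "y": -0.016, "z": 0, "yaw": 0}, {"hand": 1, "x": 0, "y": 0, "z": 0, "yaw": 0}, {"hand": 1, "x": 0, "y": 0, "z": 0, "yaw": 0}])

```text
clock: 16.15
eef_pos: [441.3, 79.6, 131.3]
eef_rot: [-3.142, -0.0, 2.979]
wrist_force: [0.1, -0.9, 0.7]
finger_gap: 93.4
finger_force: 0.0
```

```bash
python3 - <<'E'
from h import *
v=view("wrist"); cv2.imwrite("pics/w7.png",cv2.resize(v[0],(640,400))[:,:,::-1]); print(fit("filter",[441,80,-.16],[v]))
E
python3 go.py 441 80 12 2.98
```

```text
(array([ 4.42864733e+02,  8.12041125e+01, -1.02556814e-01]), np.float64(0.11296738265712014))
now [441.7  79.7 131.3] [3.142 0.    2.98 ] clock 16.2 q6 -1.31 gap 94.1 F [ 0.2 -1.1 -0.5] | turn -0.0 shift mm [  0.8   0.2 119.3]
```

View pics/w7.png

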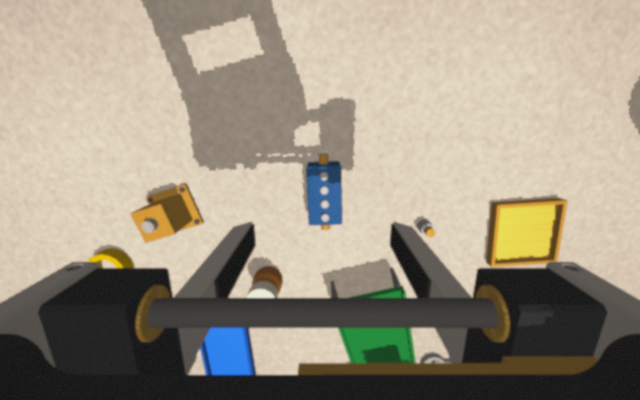

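The filter at (324,193) is straight and central between the fingers.

Emit:
arm_command(newtons=20, targets=[{"hand": 0.6, "x": 0, "y": 0.001, "z": 0.035, "yaw": 0}, {"hand": 0.6, "x": 0, "y": 0, "z": 0.035, "yaw": 0}, {"hand": 0.3, "x": 0, "y": 0, "z": 0.03, "yaw": 0}, {"hand": 0.2, "x": 0, "y": 0, "z": 0.019, "yaw": 0}, {"hand": -1, "x": 0, "y": 0, "z": 0, "yaw": 0}, {"hand": -1, "x": 0, "y": 0, "z": 0, "yaw": 0}, {"hand": -1, "x": 0, "y": 0, "z": 0, "yaw": 0}, {"hand": -1, "x": 0, "y": 0, "z": 0, "yaw": 0}, {"hand": -1, "x": 0, "y": 0, "z": 0, "yaw": 0}, {"hand": -1, "x": 0, "y": 0, "z": 0, "yaw": 0}])

```text
clock: 17.2
eef_pos: [441.7, 80.8, 13.5]
eef_rot: [3.141, 0.002, 2.98]
wrist_force: [1.0, 1.1, 7.2]
finger_gap: 35.9
finger_force: 19.9
```

Emit:
arm_command(targets=[{"hand": -1, "x": 0, "y": 0, "z": -0.015, "yaw": 0}, {"hand": -1, "x": 0, "y": 0, "z": -0.035, "yaw": 0}, {"hand": -1, "x": 0, "y": 0, "z": -0.035, "yaw": 0}, {"hand": -1, "x": 0, "y": 0, "z": -0.035, "yaw": 0}, {"hand": -1, "x": 0, "y": 0, "z": -0.015, "yaw": 0}])

```text
clock: 17.7
eef_pos: [441.5, 80.7, 150.6]
eef_rot: [3.141, 0.004, 2.98]
wrist_force: [0.3, 0.2, -2.2]
finger_gap: 36.5
finger_force: 19.9
```

```bash
python3 go.py 641.5 -82.5 140 3.035
```

```text
now [441.5  80.7 150.6] [3.141 0.004 2.98 ] clock 17.7 q6 -1.31 gap 36.5 F [ 0.3  0.2 -2.2] | turn -0.055 shift mm [-216.2 -141.    10.6]
```

Emit:
arm_command(targets=[{"hand": -1, "x": 0, "y": 0, "z": 0, "yaw": -0.055}, {"hand": -1, "x": -0.0309, "y": -0.0201, "z": 0, "yaw": 0}, {"hand": -1, "x": -0.0309, "y": -0.0201, "z": 0, "yaw": 0}, {"hand": -1, "x": -0.0309, "y": -0.0201, "z": 0, "yaw": 0}, {"hand": -1, "x": -0.0309, "y": -0.0201, "z": 0, "yaw": 0}, {"hand": -1, "x": -0.0309, "y": -0.0201, "z": 0, "yaw": 0}, {"hand": -1, "x": -0.0309, "y": -0.0201, "z": 0, "yaw": 0}, {"hand": -1, "x": -0.0309, "y": -0.0201, "z": 0, "yaw": 0}, {"hand": -1, "x": 0, "y": 0, "z": 0, "yaw": 0}, {"hand": -1, "x": 0, "y": 0, "z": 0, "yaw": 0}])

```text
clock: 18.7
eef_pos: [640.5, -82.5, 146.7]
eef_rot: [3.141, -0.002, 3.034]
wrist_force: [-0.2, -0.2, -2.1]
finger_gap: 35.9
finger_force: 19.9
```

```bash
python3 go.py 641.5 -82.5 18 3.035
python3 - <<'E'
from h import *
im=camera("wrist"); c=get_calibration("wrist"); im=np.ascontiguousarray(im[:,:,::-1])
for p in ([641.5,-82.5,-.107],): cv2.polylines(im,[proj(c,wpts(p,np.array([[56*a,32*b,12.] for a,b in((-1,-1),(-1,1),(1,1),(1,-1))]))).astype(np.int32)],True,(0,0,255),1)
cv2.imwrite("pics/w8.png",im)
E
```

```text
now [640.5 -82.5 146.7] [ 3.141e+00 -2.000e-03  3.034e+00] clock 18.7 q6 -1.65 gap 35.9 F [-0.2 -0.2 -2.1] | turn -0.001 shift mm [-1.000e+00  1.000e-01  1.287e+02]
```

View pics/w8.png

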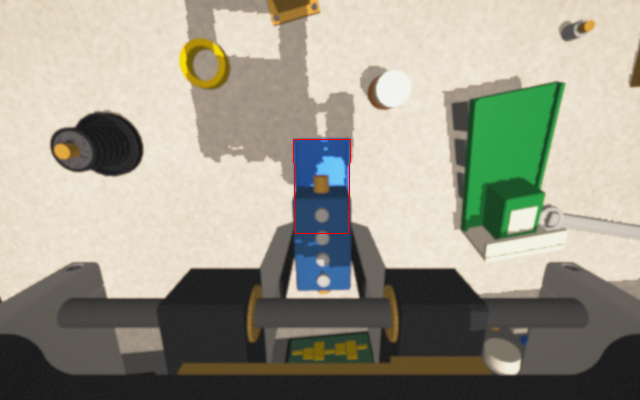

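The tray edges at (294–350, 139) match the overlay. Lowering.

Emit:
arm_command(targets=[{"hand": -1, "x": -0.001, "y": 0, "z": 0.035, "yaw": 0}, {"hand": -1, "x": 0, "y": 0, "z": 0.035, "yaw": 0}, {"hand": -1, "x": 0, "y": 0, "z": 0.03, "yaw": 0}, {"hand": -1, "x": 0, "y": 0, "z": 0.016, "yaw": 0}, {"hand": -1, "x": 0, "y": 0, "z": 0.008, "yaw": 0}, {"hand": -1, "x": 0, "y": 0, "z": 0.004, "yaw": 0}, {"hand": -1, "x": 0, "y": 0, "z": 0, "yaw": 0}])

```text
clock: 19.45
eef_pos: [642.3, -82.4, 20.5]
eef_rot: [-3.141, 0.001, 3.035]
wrist_force: [0.5, -0.0, -1.0]
finger_gap: 35.8
finger_force: 19.9
```

Emit:
arm_command(targets=[{"hand": 0.3, "x": 0, "y": 0, "z": 0, "yaw": 0}, {"hand": 0.3, "x": 0, "y": 0, "z": 0, "yaw": 0}, {"hand": 0.3, "x": 0, "y": 0, "z": 0, "yaw": 0}, {"hand": 1, "x": 0, "y": 0, "z": -0.015, "yaw": 0}, {"hand": 1, "x": 0, "y": 0, "z": -0.035, "yaw": 0}, {"hand": 1, "x": 0, "y": 0, "z": -0.035, "yaw": 0}, {"hand": 1, "x": 0, "y": 0, "z": -0.03, "yaw": 0}, {"hand": 1, "x": 0, "y": 0, "z": 0, "yaw": 0}])

```text
clock: 20.25
eef_pos: [643.8, -82.7, 140.8]
eef_rot: [-3.141, 0.008, 3.035]
wrist_force: [-0.4, -0.8, 0.3]
finger_gap: 93.9
finger_force: 0.0
```

```bash
python3 go.py 438.5 -93.5 130 3.29
python3 - <<'E'
from h import *
v=view("wrist"); print(fit("filter",[641.5,-82.5,-.11],[v]))
E
```

```text
now [643.8 -82.7 140.8] [-3.141  0.008  3.035] clock 20.2 q6 -1.65 gap 93.9 F [-0.4 -0.8  0.3] | turn -0.255 shift mm [204.6  19.7  10.8]
(array([ 6.45335029e+02, -8.10542343e+01, -8.94351844e-02]), np.float64(0.36325174317257414))
```

Emit:
arm_command(targets=[{"hand": 1, "x": 0, "y": 0, "z": 0, "yaw": -0.128}, {"hand": 1, "x": 0, "y": 0, "z": 0, "yaw": -0.127}, {"hand": 1, "x": 0.0342, "y": 0.0033, "z": 0, "yaw": 0}, {"hand": 1, "x": 0.0342, "y": 0.0033, "z": 0, "yaw": 0}, {"hand": 1, "x": 0.0342, "y": 0.0033, "z": 0, "yaw": 0}, {"hand": 1, "x": 0.0342, "y": 0.0033, "z": 0, "yaw": 0}, {"hand": 1, "x": 0.0342, "y": 0.0033, "z": 0, "yaw": 0}, {"hand": 1, "x": 0.0342, "y": 0.0033, "z": 0.006, "yaw": 0}, {"hand": 1, "x": 0, "y": 0, "z": 0, "yaw": 0}, {"hand": 1, "x": 0, "y": 0, "z": 0, "yaw": 0}])

```text
clock: 21.3
eef_pos: [435.9, -93.2, 128.6]
eef_rot: [-3.142, 0.0, -2.994]
wrist_force: [0.7, 0.0, 0.1]
finger_gap: 93.8
finger_force: 0.0
```

```bash
python3 - <<'E'
from h import *
v=view("wrist"); cv2.imwrite("pics/w9.png",cv2.resize(v[0],(640,400))[:,:,::-1]); print(fit("waveguide",[438.5,-93.5,.15],[v]))
E
python3 go.py 438.5 -93.5 15 3.29
```

```text
(array([ 4.39100538e+02, -9.36578016e+01,  1.48737340e-01]), np.float64(0.02768942405997954))
now [436.5 -93.2 128.7] [-3.141  0.    -2.994] clock 21.4 q6 -2.01 gap 94.1 F [-1.5  0.3  0. ] | turn -0.0 shift mm [ -1.9  -0.6 113.7]
```

View pics/w9.png

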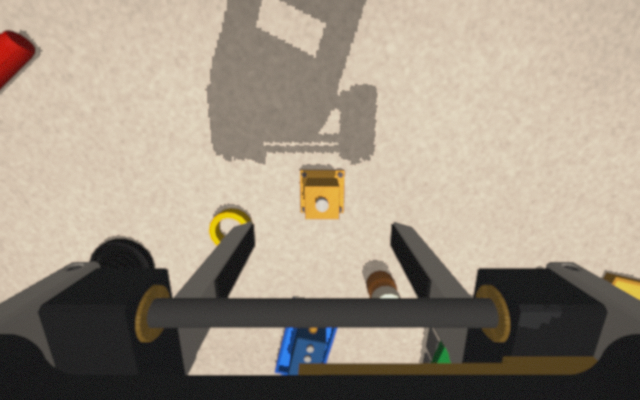

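The adapter at (322,193) is straight and central, and the fit agrees to 1 mm.

Emit:
arm_command(newtons=20, targets=[{"hand": 0.5, "x": -0.0025, "y": 0, "z": 0.03, "yaw": 0}, {"hand": 0.4, "x": 0, "y": 0, "z": 0.035, "yaw": 0}, {"hand": 0.3, "x": 0, "y": 0, "z": 0.03, "yaw": 0}, {"hand": 0.2, "x": 0, "y": 0, "z": 0.018, "yaw": 0}, {"hand": -1, "x": 0, "y": 0, "z": 0, "yaw": 0}, {"hand": -1, "x": 0, "y": 0, "z": 0, "yaw": 0}, {"hand": -1, "x": 0, "y": 0, "z": 0, "yaw": 0}, {"hand": -1, "x": 0, "y": 0, "z": 0, "yaw": 0}, {"hand": -1, "x": 0, "y": 0, "z": 0, "yaw": 0}, {"hand": -1, "x": 0, "y": 0, "z": 0, "yaw": 0}])

```text
clock: 22.35
eef_pos: [439.3, -92.9, 16.6]
eef_rot: [-3.141, 0.002, -2.993]
wrist_force: [0.3, 0.6, 7.6]
finger_gap: 34.1
finger_force: 20.0
```

Emit:
arm_command(targets=[{"hand": -1, "x": 0, "y": 0, "z": -0.015, "yaw": 0}, {"hand": -1, "x": 0, "y": 0, "z": -0.035, "yaw": 0}, {"hand": -1, "x": 0, "y": 0, "z": -0.035, "yaw": 0}, {"hand": -1, "x": 0, "y": 0, "z": -0.035, "yaw": 0}, {"hand": -1, "x": 0, "y": 0, "z": -0.01, "yaw": 0}])

```text
clock: 22.85
eef_pos: [439.6, -93.1, 148.8]
eef_rot: [-3.139, 0.005, -2.993]
wrist_force: [0.4, 0.0, -3.2]
finger_gap: 33.8
finger_force: 20.0
```

```bash
python3 go.py 531.5 306 140 3.04
```

```text
now [439.6 -93.1 148.8] [-3.139  0.005 -2.993] clock 22.9 q6 -2.01 gap 33.8 F [ 0.4  0.  -3.2] | turn 0.25 shift mm [-51.  406.3   8.8]
```

Emit:
arm_command(targets=[{"hand": -1, "x": 0, "y": 0, "z": 0, "yaw": 0.125}, {"hand": -1, "x": 0, "y": 0, "z": 0, "yaw": 0.125}, {"hand": -1, "x": -0.0046, "y": 0.037, "z": 0, "yaw": 0}, {"hand": -1, "x": -0.0046, "y": 0.037, "z": 0, "yaw": 0}, {"hand": -1, "x": -0.0046, "y": 0.037, "z": 0, "yaw": 0}, {"hand": -1, "x": -0.0046, "y": 0.037, "z": 0, "yaw": 0}, {"hand": -1, "x": -0.0046, "y": 0.037, "z": 0, "yaw": 0}, {"hand": -1, "x": -0.0046, "y": 0.037, "z": 0, "yaw": 0}, {"hand": -1, "x": -0.0046, "y": 0.037, "z": 0, "yaw": 0}, {"hand": -1, "x": -0.0046, "y": 0.037, "z": 0, "yaw": 0}])

```text
clock: 23.85
eef_pos: [504.9, 199.4, 144.2]
eef_rot: [-3.141, -0.001, 3.04]
wrist_force: [0.6, -1.0, -3.6]
finger_gap: 33.8
finger_force: 20.0
```

Emit:
arm_command(targets=[{"hand": -1, "x": -0.0046, "y": 0.037, "z": 0, "yaw": 0}, {"hand": -1, "x": -0.0046, "y": 0.037, "z": 0, "yaw": 0}, {"hand": -1, "x": -0.0046, "y": 0.036, "z": 0, "yaw": 0}, {"hand": -1, "x": 0, "y": 0, "z": 0, "yaw": 0}, {"hand": -1, "x": 0, "y": 0, "z": 0, "yaw": 0}])

```text
clock: 24.35
eef_pos: [529.4, 306.0, 143.8]
eef_rot: [-3.14, -0.002, 3.041]
wrist_force: [0.4, -1.2, -3.5]
finger_gap: 33.9
finger_force: 20.0
```

```bash
python3 go.py 531.5 306 20.5 3.04
```

```text
now [529.4 306.  143.8] [-3.140e+00 -2.000e-03  3.041e+00] clock 24.4 q6 -1.01 gap 33.9 F [ 0.4 -1.2 -3.5] | turn 0.001 shift mm [ -2.1   0.2 123.3]
```

Emit:
arm_command(targets=[{"hand": -1, "x": -0.002, "y": 0, "z": 0.035, "yaw": 0}, {"hand": -1, "x": 0, "y": 0, "z": 0.035, "yaw": 0}, {"hand": -1, "x": 0, "y": 0, "z": 0.028, "yaw": 0}, {"hand": -1, "x": 0, "y": 0, "z": 0.014, "yaw": 0}, {"hand": -1, "x": 0, "y": 0, "z": 0.007, "yaw": 0}, {"hand": -1, "x": 0, "y": 0, "z": 0.004, "yaw": 0}, {"hand": -1, "x": 0, "y": 0, "z": 0, "yaw": 0}, {"hand": -1, "x": 0, "y": 0, "z": 0, "yaw": 0}])

```text
clock: 25.15
eef_pos: [532.6, 306.0, 23.7]
eef_rot: [3.141, 0.001, 3.04]
wrist_force: [0.1, -0.5, -2.1]
finger_gap: 33.7
finger_force: 20.0
```

Emit:
arm_command(targets=[{"hand": 0.3, "x": 0, "y": 0, "z": 0, "yaw": 0}, {"hand": 0.3, "x": 0, "y": 0, "z": 0, "yaw": 0}, {"hand": 0.3, "x": 0, "y": 0, "z": 0, "yaw": 0}, {"hand": 0.3, "x": 0, "y": 0, "z": 0, "yaw": 0}, {"hand": 1, "x": 0, "y": 0, "z": -0.02, "yaw": 0}, {"hand": 1, "x": 0, "y": 0, "z": -0.04, "yaw": 0}, {"hand": 1, "x": 0, "y": 0, "z": -0.045, "yaw": 0}, {"hand": 1, "x": 0.04, "y": 0, "z": -0.04, "yaw": 0}, {"hand": 1, "x": 0.04, "y": 0, "z": -0.02, "yaw": 0}, {"hand": 1, "x": 0.03, "y": 0, "z": 0, "yaw": 0}])

```text
clock: 26.15
eef_pos: [426.5, 317.1, 186.0]
eef_rot: [3.138, 0.004, 3.04]
wrist_force: [0.2, -0.3, 0.3]
finger_gap: 93.8
finger_force: 0.0
```

```bash
python3 - <<'E'
from h import *
def up(P): return P+[0,0,4]
for n in("attenuator","filter","waveguide"): M[n]=[up(P) for P in M[n]]
R=np.array([[ct,0,st],[0,1,0],[-st,0,ct]]); M["sensor"]=[box(60,40,-18,18)@R.T+[51,0,33]]
im=camera("scene"); c=get_calibration("scene"); b=cv2.resize(im,None,fx=U,fy=U,interpolation=cv2.INTER_CUBIC)
for n,p in dict(attenuator=[566,-318,0],filter=[642,-82.5,-.107],waveguide=[531.5,306,-.1],sensor=[634,117.6,.1]).items():
    for h in hulls(n,c,p): cv2.polylines(b,[h],True,(255,0,0),1,shift=4)
b=b[130*U:380*U,180*U:440*U]; cv2.imwrite("pics/end.png",cv2.resize(b,(624,600),interpolation=cv2.INTER_AREA)[:,:,::-1])
E
python3 go.py 430 306 180 3.04
```

```text
now [423.1 317.3 184.7] [3.140e+00 1.000e-03 3.041e+00] clock 26.2 q6 -0.9 gap 94.1 F [-1.6  1.1 -0.7] | turn 0.001 shift mm [ -8.  -10.6   4.7]
```

View pics/end.png

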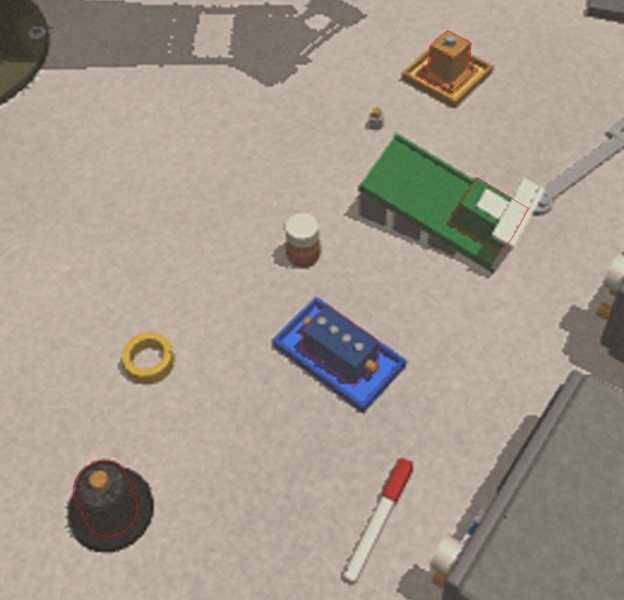

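All four parts match their predicted outlines: attenuator at (104,500), filter at (340,345), adapter at (449,60), sensor against the stop at (490,210). The jar is upright and the gripper is clear.

```bash
python3 -c "
from cell import manip; print(manip.sign_off())"
```

```text
the job is handed in; nothing more can be done
None
```

All four parts are back in their own holders and released, with the sensor against its stop; the jar and mug were not knocked over, and I handed the job in at about 26 s of the 115 s allowed (no verdict was returned).

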